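Hold a squeegee's printing edge on the light table for inspection

TASK

Check the printing edge of the shortest of the three squeegees: slide it straight up out of its slot in the rack by its handle, carry it to the light table and set the blade's lower edge on the glass along the ruled centre line, with the blade's middle at the cross tick. Hold it at its printing angle, the handle leaned about 15 degrees from upright towards the table's near long side (the side with the switch, facing the robot), with the whole width of the edge touching and pressed only lightly, about 5 N, never hard, so that light under the edge would show any nick. Finish while still holding it there like that, and leave the other squeegees and everything else where they are.

Things in the scene. Friction and masses are not known exactly. Their poses are not given: they have to be found in the camera images.
- rack: fixed plywood rack: slotted board 264 x 245 mm, 18 mm thick, top 75 mm above the bench; three slots 15 x 205 mm along y at x = -84, 0, 84 mm. Origin under its centre on the bench, z up. Three squeegees stand in it in any order, handle undersides on the board, blades hanging 35 mm down the slots: lift straight up over 35 mm to clear. Squeegees lie along the slots (within 1 degree)
- short_squeegee: the squeegee to take: 120 mm wide (the others 155 and 190, else alike). Wooden handle 26 mm thick, 70 mm tall, flat faces, above a tan urethane blade 9 mm thick standing 35 mm out below; 105 mm tall, about 0.25 kg. The soft blade gives about 1 mm per 4 N. Origin at the middle of the blade's lower face; x through thickness, y along width, z up to the handle. Alike both ways round. In the rack its top is 145 mm up
- squeegee_mid (a point): centre of the short squeegee, 52.5 mm above the blade's lower face; same axes
- squeegee_top (a point): middle of the top of its handle, 105 mm above the blade's lower face; same axes
- squeegee_edge_a (a point): one end of the blade's lower face (mid-thickness), 60 mm along +y from the middle
- squeegee_edge_b (a point): other end of the blade's lower face (mid-thickness), 60 mm along -y from the middle
- light_table: fixed LED light table, aluminium case 220 x 310 mm, flat rigid opal glass top 42 mm above the bench. Origin under its centre on the bench; x towards its far long side, y along its length, z up. The near long side (-x), facing the robot, has a black rocker switch. The rack and the light table may stand on either side of the bench
- ruled_line (a point): middle of the ruled centre line on the glass surface, where the 44 mm cross tick crosses it; the black line is 250 mm long along y with short 10 mm graduations; x points away from the near side with the switch, z up out of the glass
- medium_squeegee: 155 mm wide squeegee standing in another slot of the rack; to be left alone
- long_squeegee: 190 mm wide squeegee standing in another slot of the rack; to be left alone
- loupe: black loupe standing on the far part of the light table's glass, 36 mm across, 42 mm high; to be left alone
- tape_roll: roll of tape lying flat on the bench near the robot, 100 mm across, 25 mm high; to be left alone
- ink_tub: lidded white tub at the back, 96 mm across, 105 mm high; to be left alone
- spray_can: aluminium spray can at the back, 60 mm across, 180 mm high; to be left alone
- ink_knife: ink spatula, 240 mm long, lying on the bench near the robot, to its right, about 25 mm high; to be left alone
There are look-alikes about, which are no part of the job. What is shaped like the short_squeegee but pink is not meant.

How it is judged:
On the way:
1. the short squeegee is drawn straight up out of its slot, gripped by the handle (z of short_squeegee in the frame of rack above 0.077 m and contact force between the fingers and short_squeegee above 2 N and angle between squeegee_mid's own z axis and vertical below 0.35 rad), for 0.05 s.
At the end, for the whole second after the job is handed in: The short squeegee is still gripped and at rest: blade ends within 5 mm of the glass and 11 mm of the ruled line, middle within 15 mm of the cross tick, handle leaned 7 to 24 degrees to the table's near side, blade pressing on the glass with 1.5 to 12 N (z of each of squeegee_edge_a, squeegee_edge_b in the frame of ruled_line below 0.005 m and x of squeegee_edge_a in the frame of ruled_line between -0.011 and 0.011 m and x of squeegee_edge_b in the frame of ruled_line between -0.011 and 0.011 m and y of squeegee_mid in the frame of ruled_line between -0.015 and 0.015 m and angle between squeegee_mid's own z axis and vertical between 0.12 and 0.42 rad and x of squeegee_top in the frame of ruled_line below 0 m and contact force between short_squeegee and light_table between 1.5 and 12 N and contact force between the fingers and short_squeegee above 2 N and linear speed of short_squeegee below 0.02 m/s); the arm keeps its last pose, push and grip.
It fails at once if the blade is pressed hard on the light table (over 40 N) (contact force between short_squeegee and light_table above 40 N).
It fails at once if another squeegee or a bystander is moved (squeegees 20 mm, loupe 30 mm, others 40 mm) (distance of any of medium_squeegee, long_squeegee from where it was at the start of the episode above 0.02 m or distance of loupe from where it was at the start of the episode above 0.03 m or distance of any of tape_roll, ink_tub, spray_can, ink_knife from where it was at the start of the episode above 0.04 m).
It also fails if it takes over 35 s, if anything falls off the work surface, if the arm or the gripper's body presses on something with over 40 N, if the wrist force passes 120 N, or if a joint passes its speed limit or range.

ROBOT

A 7-joint arm with a two-finger parallel gripper is mounted at the origin on the work surface. World frame = base frame: x ahead of the robot, y to its left, z up, the work surface at z = 0. Lengths are in m, angles in rad, forces in N, time in s.
With the tool pointing down it reaches from about 0.4 to 0.875 m from the base axis. Payload 19.3 kg.
Tool frame: the origin (TCP) lies at the very end of the fingers, on their centre line; the grasp point (between the pads) lies 19 mm behind it; z points along the fingers, y is the direction in which the jaws open and shut (so a half turn about z gives the same grasp; the last joint's range is limited). The gripper opens to 85 mm and grips with 20 to 120 N. Pads are 22 mm wide; open, the fingers measure 114 mm over their backs; the gripper's body (76 mm by 85 mm) begins 54 mm behind the grasp point. The pads swing forward as they close: fully open they stand 13 mm farther back than shut.
Start: joints at [-1.368, 0.521, -0.036, 1.599, 0.021, 1.021, -0.113], TCP at [0.168, 0.602, 0.231] pointing down, gripper open.
Joint ranges: [-2.91, 2.91], [-0.3, 2.13], [-1.5, 1.42], [0.17, 2.43], [-1.26, 4.41], [0.16, 1.93], [-2.52, 2.52]. Speed limits (rad/s): [1.89, 1.89, 2.39, 2.39, 3.01, 3.01, 3.01].

INTERFACE

Orientations are given as [roll, pitch, yaw] about the fixed x, y, z axes, in that order (R = Rz(yaw) Ry(pitch) Rx(roll)).
In Python, from workcell import telemetry, imaging, ticket gives the robot as it stands.
- The arm moves only by the tool carry_out, never from a script. Its argument "series" is a list of rows, each a list of 7 numbers: the shift along the tool's x, y, z in m, then the turn, a rotation vector about the tool's x, y, z in rad, then the closure in counts, from 0 (fully open) to 255 (shut). In form: [[tx, ty, tz, ax, ay, az, jaw], ...]. A call has 1 to 10 rows; each row is the pose to reach, as a shift and turn from the pose commanded when the call began, along the tool's axes at that moment; what a row does not reach only later rows make up. A row lasts 1/8 s, in which the tool goes at most 62.5 mm and 10.7 degrees, less where a joint would pass 70% of its speed; a pose out of reach is approached as far as the arm can. A call with a gripper value outside its range is refused whole. The fingers move at their own pace and stop on an object; "force" is the grip in N (left out, the last holds). Time passes only in rows, so rows that repeat a pose let the fingers close. It gives the time, the measured TCP pose, the force and the opening at its end, in the units of the state.
- telemetry.observe(): the state, without advancing time (a new reading comes with each control period).
- imaging.grab_frame(name): name is "scene" or "top"; returns (picture, depth): 384x512x3 uint8, blue, green, red; 384x512 float32, m along the optical axis (not along the pixel's ray), 0 where there is no reading.
- imaging.camera_info(name): a dict with "mtx" (3x3 intrinsics, pixels), "extrinsics" (4x4, takes a point from camera to world coordinates). Camera axes: x right, y down, z forward; pixel columns grow to the right and rows downward; lengths in m; the calibration is good to about 2 mm. A picture is of the moment at which its call begins. camera_info takes no time and is no camera call.
- ticket.job_done(): hands the job in, once; it reports no verdict.
The state is a dict: "clock": time; "qpos": joint angles; "qd": joint speeds; "joint_efforts": joint torques, N m; "position": TCP position; "tool_rot": TCP orientation; "force": force on the tool from outside, world axes, zero at the start; "moment": the same for the moment, N m; "grip_width": finger opening in m.
Only numpy, scipy, OpenCV 4.12 (cv2) and the standard library are available. Lean on these libraries where they do the work, as an engineer would, in place of code of your own. Each camera call takes 0.05 s, during which the arm holds its last target.

## Working session

There is one attempt and no reset: what is moved stays moved. The work goes in short steps, Python scripts to look and compute and a tool call to move; the robot and the scene stay as the last step left them, time stands still between calls to the robot, and variables do not carry over. Pictures are saved under pics/ and viewed, and the job is handed in when it is done.

Besides the shell and the picture viewer there is one more tool, called after ">>>" in YAML: its name, and indented under it one key for each argument. carry_out: Moves the arm, as the interface text tells. Its arguments: {"type":"object","properties":{"series":{"type":"array"},"force":{"type":"number"}},"required":["series"]}

```bash
ls; mkdir -p pics; python3 - <<'E'
from workcell import telemetry, imaging
import cv2, numpy as np
print(telemetry.observe())
for n in ("scene","top"):
    p,d=imaging.grab_frame(n); i=imaging.camera_info(n)
    np.savez(f"{n}0.npz",p=p,d=d,K=i["mtx"],T=i["extrinsics"])
    cv2.imwrite(f"pics/{n}0.png",p); print(n,i["mtx"],i["extrinsics"])
E
```

```text
pics
{'clock': 0.0, 'qpos': array([-1.36819313,  0.52202489, -0.03631748,  1.59998547,  0.02119111,
        1.0211005 , -0.11281444]), 'qd': array([-0.00161035, -0.00022873, -0.00042515,  0.00277187,  0.00052193,
       -0.00021776, -0.00038153]), 'joint_efforts': array([-4.81623774e-04, -9.27118349e+01,  1.97980531e+00, -3.69917929e+01,
        1.78772095e-02,  8.28602468e-03,  1.01988476e-05]), 'position': array([0.1683444 , 0.60155895, 0.23072713]), 'tool_rot': array([-3.14046179e+00,  7.79641620e-05,  2.86875142e+00]), 'force': array([-0.54177276,  0.14700854, -0.838915  ]), 'moment': array([ 0.00475446,  0.03558733, -0.02449954]), 'grip_width': 0.08534525983840195}
scene [[422.3784487    0.         252.61007025]
 [  0.         422.3784487  195.5160284 ]
 [  0.           0.           1.        ]] [[ 0.50159069  0.69751643 -0.51173978  1.07779994]
 [ 0.86505197 -0.41095124  0.28775713 -0.35887127]
 [-0.00958477 -0.58701781 -0.80951728  0.95664182]
 [ 0.          0.          0.          1.        ]]
top [[467.23519408   0.         264.88328433]
 [  0.         467.23519408 189.99874739]
 [  0.           0.           1.        ]] [[-0.02962246 -0.98582963  0.16511343  0.35754316]
 [-0.99951149  0.02756737 -0.01472476 -0.03932245]
 [ 0.00996436 -0.16546895 -0.98616466  1.28031686]
 [ 0.          0.          0.          1.        ]]
```

View pics/scene0.png

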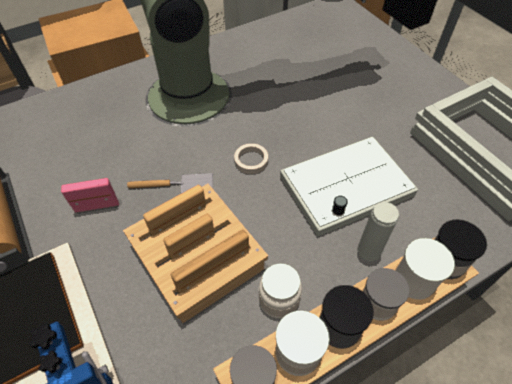

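View pics/top0.png

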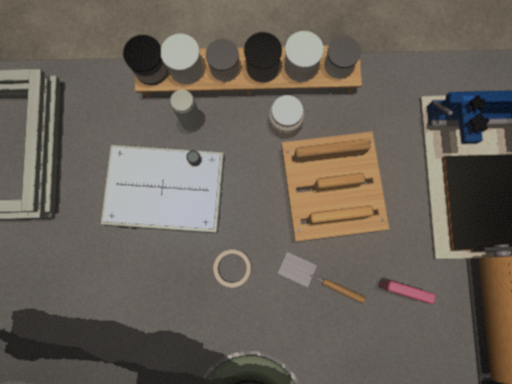

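The scene view shows the rack at about (195,245), with the pink look-alike at (90,195) outside it. In the top view the middle slot, at about (341,182), holds the shortest squeegee. The table is at top (163,188) with its line roughly along y and the loupe at (193,157).

```bash
cat > h.py <<'E'
import numpy as np, cv2
def load(n,k=0):
    f=np.load(f"{n}{k}.npz"); return f["p"],f["d"],f["K"],f["T"]
def cloud(d,K,T):
    v,u=np.mgrid[:d.shape[0],:d.shape[1]]
    P=np.stack([(u-K[0,2])/K[0,0]*d,(v-K[1,2])/K[1,1]*d,d],-1)
    return P@T[:3,:3].T+T[:3,3]
def ray(uv,K,T,z):
    uv=np.atleast_2d(uv).astype(float)
    r=np.c_[(uv-K[[0,1],[2,2]])/K[0,0],np.ones(len(uv))]@T[:3,:3].T
    return T[:3,3]+r*((z-T[2,3])/r[:,2])[:,None]
E
python3 - <<'E'
from h import *
for n in ("top","scene"):
    p,d,K,T=load(n); W=cloud(d,K,T)
    m=((W[...,2]>.125)&(W[...,2]<.16)&(d>0)&(W[...,0]>.45)&(W[...,0]<.8)&(W[...,1]<-.0)&(W[...,1]>-.4)).astype(np.uint8)
    nl,L,S,C=cv2.connectedComponentsWithStats(m)
    for i in range(1,nl):
        if S[i,4]<80: continue
        q=W[L==i]; t=q[q[:,2]>np.median(q[:,2])-.006]
        r=cv2.minAreaRect((t[:,:2]*1000).astype(np.float32))
        print(n,S[i],"zmed",np.median(q[:,2]).round(4),np.percentile(q[:,2],95).round(4),"rect",np.round(r[0],1),np.round(r[1],1),r[2])
    # table glass: bright, z~.042
    m=((abs(W[...,2]-.042)<.015)&(p.min(-1)>0)&(W[...,1]>0)&(W[...,1]<.5)&(W[...,0]>.3)&(W[...,0]<.75)).astype(np.uint8)
    m=cv2.morphologyEx(m,cv2.MORPH_OPEN,np.ones((3,3)))
    nl,L,S,C=cv2.connectedComponentsWithStats(m); i=1+S[1:,4].argmax()
    print("table z",np.median(W[L==i][:,2]))
    uv=np.argwhere(L==i)[:,::-1]; X=ray(uv,K,T,.042)
    print("table rect",cv2.minAreaRect((X[:,:2]*1000).astype(np.float32)))
    # dark line in the glass
    x,y,w,h=S[i,:4]; g=cv2.cvtColor(p,cv2.COLOR_BGR2GRAY)
    sub=cv2.resize(p[y-5:y+h+5,x-5:x+w+5],None,fx=5,fy=5,interpolation=cv2.INTER_CUBIC); cv2.imwrite(f"pics/{n}_tab.png",sub); print("off",x-5,y-5,sub.shape)
p,d,K,T=load("top"); cv2.imwrite("pics/top_rack.png",cv2.resize(p[125:245,275:395],None,fx=5,fy=5,interpolation=cv2.INTER_CUBIC))
E
```

```text
top [295 139  75  19 847] zmed 0.1439 0.1481 rect [ 651.9 -228.7] [ 26.9 188.8] 5.612003803253174
top [316 172  49  17 530] zmed 0.144 0.148 rect [ 569.5 -244.1] [ 26.6 118.3] 5.400514602661133
top [310 205  63  18 687] zmed 0.1442 0.1481 rect [ 484.9 -241.8] [ 25.9 153.8] 5.243358135223389
table z 0.04185113999023793
table rect ((580.4652099609375, 217.37869262695312), (308.79449462890625, 219.27908325195312), 84.36321258544922)
off 96 139 (490, 660, 3)
scene [143 185  61  40 836] zmed 0.144 0.1473 rect [ 486.  -240.4] [ 27.4 153.8] 5.561458587646484
scene [163 213  50  37 706] zmed 0.1441 0.1474 rect [ 570.  -241.9] [ 26.2 119.9] 5.409421920776367
scene [ 171  230   78   55 1195] zmed 0.1443 0.1475 rect [ 653.  -226.7] [ 26.6 190.2] 5.557251453399658
table z 0.042886282538916354
table rect ((586.5428466796875, 215.27737426757812), (313.12384033203125, 223.42868041992188), 84.45791625976562)
off 275 132 (525, 735, 3)
```

```bash
ls pics
```

```text
scene0.png
scene_tab.png
top0.png
top_rack.png
top_tab.png
```

View pics/top_tab.png

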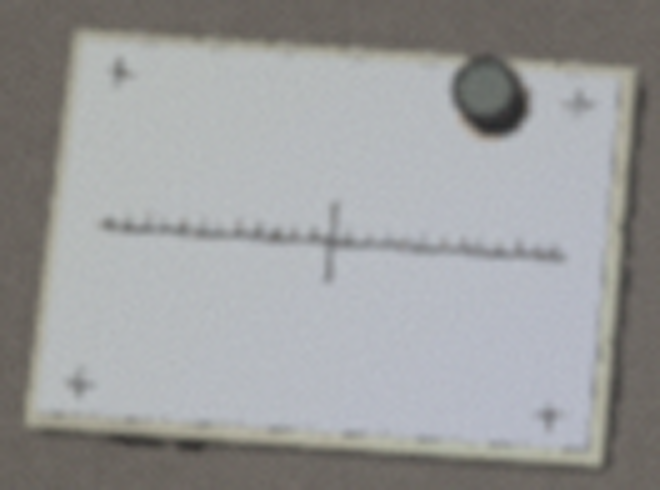

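View pics/scene_tab.png

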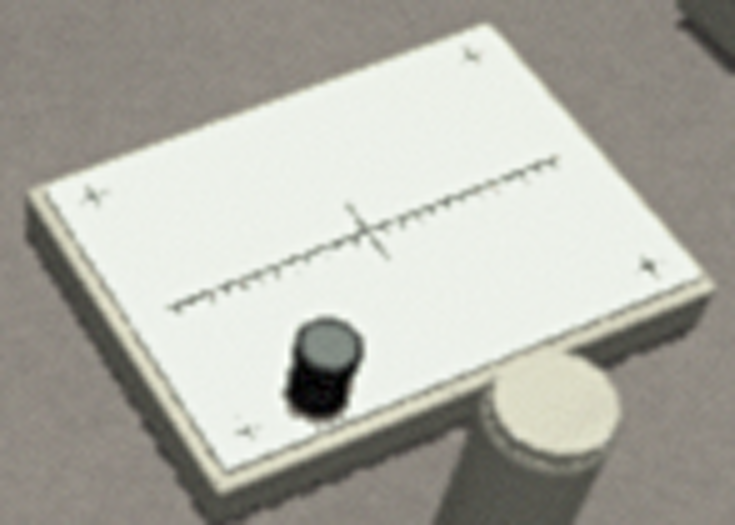

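View pics/top_rack.png

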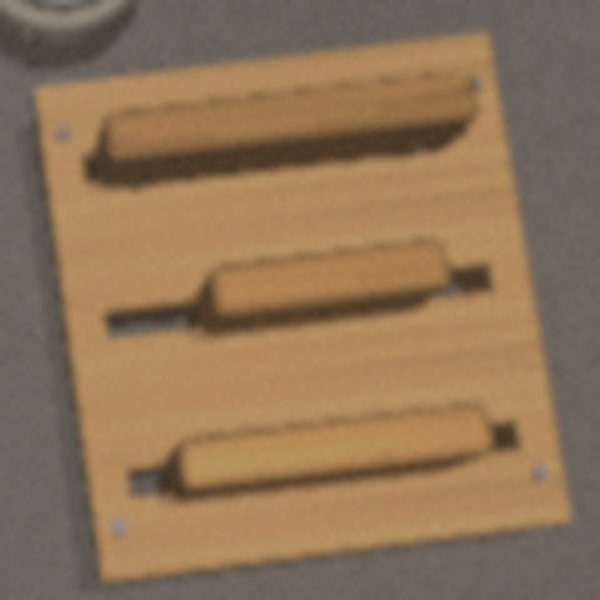

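```bash
cat >> h.py <<'E'
from scipy.spatial.transform import Rotation as R
def rel(p0,R0,p1,R1):
    """pose 1 relative to pose 0, in tool-0 axes"""
    return np.r_[R0.inv().apply(np.asarray(p1)-p0),(R0.inv()*R1).as_rotvec()]
def tool(yang,lean=0):
    """tool y at world angle yang (deg), z down, then body leaned towards -y_tool by lean deg"""
    a=np.radians(yang); y=np.array([np.cos(a),np.sin(a),0]); z=np.array([0,0,-1.]); x=np.cross(y,z)
    return R.from_rotvec(-np.radians(lean)*np.array([-np.sin(a),np.cos(a),0]))*R.from_matrix(np.c_[x,y,z])
E
python3 - <<'E'
from h import *
from workcell import telemetry
for n,off,pts in (("top",(96,139),[(105,224),(332,241),(563,257)]),("scene",(275,132),[(175,308),(367,231),(558,158)])):
    p,d,K,T=load(n); uv=np.array(off)+(np.array(pts)-2)/5
    X=ray(uv,K,T,.042); print(n,X.round(4),np.linalg.norm(X[0]-X[2]), np.degrees(np.arctan((X[0]-X[2])[0]/(X[0]-X[2])[1])))
    print("loupe?")
s=telemetry.observe(); p0=s["position"]; R0=R.from_euler("xyz",s["tool_rot"]); print(R0.as_matrix().round(3))
print(tool(5.4).as_matrix().round(3), "lean z", tool(-5.5,15).as_matrix().round(3))
for p,y in (((.46,.25,.25),35),((.57,-.243,.22),5.4)):
    print(rel(p0,R0,p,tool(y)).round(3))
E
```

```text
top [[0.594  0.3397 0.042 ]
 [0.5813 0.218  0.042 ]
 [0.5691 0.0943 0.042 ]] 0.246665337525909 5.779653089929288
loupe?
scene [[0.5705 0.1018 0.042 ]
 [0.5808 0.2226 0.042 ]
 [0.5935 0.3474 0.042 ]] 0.24674834324788802 5.337585280247091
loupe?
[[-0.963  0.269 -0.   ]
 [ 0.269  0.963 -0.001]
 [-0.    -0.001 -1.   ]]
[[-0.094  0.996  0.   ]
 [ 0.996  0.094  0.   ]
 [ 0.     0.    -1.   ]] lean z [[ 0.096  0.961  0.258]
 [ 0.995 -0.093 -0.025]
 [ 0.     0.259 -0.966]]
[-0.376 -0.26  -0.019 -0.001  0.     0.687]
[-6.140e-01 -7.050e-01  1.200e-02 -1.000e-03  1.000e-03  1.204e+00]
```

>>> carry_out:
  series:
    - [-0.047,-0.032,-0.002,0,0,0.086,60]
    - [-0.094,-0.065,-0.005,0,0,0.172,60]
    - [-0.141,-0.098,-0.007,0,0,0.258,60]
    - [-0.188,-0.13,-0.01,0,0,0.344,60]
    - [-0.235,-0.163,-0.012,0,0,0.43,60]
    - [-0.282,-0.195,-0.014,0,0,0.516,60]
    - [-0.329,-0.228,-0.017,0,0,0.6,60]
    - [-0.376,-0.26,-0.019,-0.001,0,0.687,60]
    - [-0.376,-0.26,-0.019,-0.001,0,0.687,60]
  force: 60

```text
clock: 1.23
position: [0.4627, 0.2465, 0.2504]
tool_rot: [3.141, 0.001, 2.174]
force: [-0.3, 0.6, 0.1]
grip_width: 0.0652
```

```bash
python3 - <<'E'
from h import *
from workcell import telemetry
s=telemetry.observe(); p0=s["position"]; R0=R.from_euler("xyz",s["tool_rot"]); print(s["clock"],p0,R0.as_matrix().round(3),s["qpos"].round(2),s["grip_width"])
print(rel(p0,R0,(.57,-.243,.22),tool(5.4)).round(4))
E
```

```text
1.225 [0.46269268 0.24645361 0.25037205] [[-0.568  0.823  0.001]
 [ 0.823  0.568 -0.   ]
 [-0.001  0.001 -1.   ]] [-0.79  0.35  0.24  1.85 -0.1   0.95  0.1 ] 0.06523856162436519
[-0.4638 -0.1895  0.0307  0.0012  0.0008  0.5094]
```

>>> carry_out:
  series:
    - [-0.052,-0.021,0.003,0,0,0.057,60]
    - [-0.104,-0.042,0.007,0,0,0.114,60]
    - [-0.156,-0.063,0.01,0,0,0.17,60]
    - [-0.208,-0.085,0.014,0,0,0.228,60]
    - [-0.26,-0.106,0.017,0,0,0.285,60]
    - [-0.312,-0.127,0.02,0,0,0.342,60]
    - [-0.364,-0.149,0.024,0,0,0.4,60]
    - [-0.416,-0.17,0.027,0.001,0.001,0.457,60]
    - [-0.464,-0.19,0.03,0.001,0.001,0.509,60]
    - [-0.464,-0.19,0.03,0.001,0.001,0.509,60]

```text
clock: 2.48
position: [0.5705, -0.2421, 0.2191]
tool_rot: [-3.14, -0.0, 1.668]
force: [-0.4, 0.9, -0.8]
grip_width: 0.0654
```

>>> carry_out:
  series:
    - [0,0,0,0,0,0,60]
    - [0,0,0,0,0,0,60]

```text
clock: 2.72
position: [0.5713, -0.2373, 0.22]
tool_rot: [-3.141, -0.002, 1.675]
force: [0.1, 0.1, -0.5]
grip_width: 0.0654
```

```bash
python3 - <<'E'
from h import *
from workcell import telemetry,imaging
s=telemetry.observe(); p0=s["position"]; R0=R.from_euler("xyz",s["tool_rot"]); print(s["clock"],p0,R0.as_matrix().round(3),s["qpos"].round(2),s["grip_width"])
print(rel(p0,R0,(.57,-.243,.098),tool(5.4)).round(4))
p,d=imaging.grab_frame("scene"); cv2.imwrite("pics/s1.png",p)
E
```

```text
2.725 [ 0.5712632  -0.23726306  0.21996894] [[-0.104  0.995 -0.001]
 [ 0.995  0.104  0.002]
 [ 0.002 -0.    -1.   ]] [ 0.    0.56  0.45  1.65 -0.28  1.    0.65] 0.06537740325772973
[-0.0058 -0.0018  0.122  -0.0005 -0.0022  0.0099]
```

View pics/s1.png

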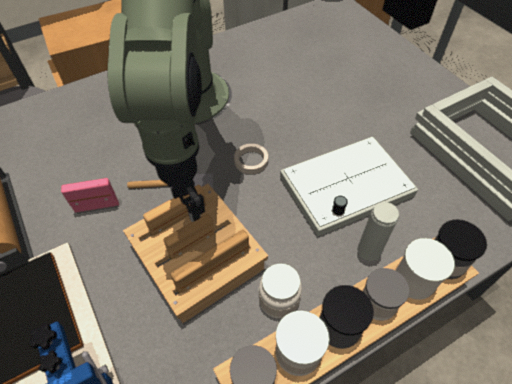

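The gripper hangs above the middle handle at about (195,210). Next I trim the lateral offset and descend.

>>> carry_out:
  series:
    - [-0.006,-0.002,0.02,0,-0.002,0.01,60]
    - [-0.006,-0.002,0.045,0,-0.002,0.01,60]
    - [-0.006,-0.002,0.07,0,-0.002,0.01,60]
    - [-0.006,-0.002,0.095,0,-0.002,0.01,60]
    - [-0.006,-0.002,0.115,0,-0.002,0.01,60]
    - [-0.006,-0.002,0.122,0,-0.002,0.01,60]
    - [-0.006,-0.002,0.122,0,-0.002,0.01,60]
    - [-0.006,-0.002,0.122,0,-0.002,0.01,60]

```text
clock: 3.78
position: [0.57, -0.245, 0.0988]
tool_rot: [3.141, 0.001, 1.663]
force: [0.5, 0.3, -0.6]
grip_width: 0.065
```

```bash
python3 - <<'E'
from h import *
from workcell import telemetry,imaging
s=telemetry.observe(); p0=s["position"]; R0=R.from_euler("xyz",s["tool_rot"]); print(s["clock"],p0,s["grip_width"],s["force"])
print(rel(p0,R0,(.57,-.243,.098),tool(5.4)).round(4))
p,d=imaging.grab_frame("scene"); cv2.imwrite("pics/s2.png",cv2.resize(p[150:300,100:300],None,fx=4,fy=4))
E
```

```text
3.775 [ 0.56995015 -0.24502938  0.09879588] 0.06500094953098308 [ 0.46447212  0.27608791 -0.56851824]
[ 0.002   0.0002  0.0008  0.0005  0.001  -0.0023]
```

View pics/s2.png

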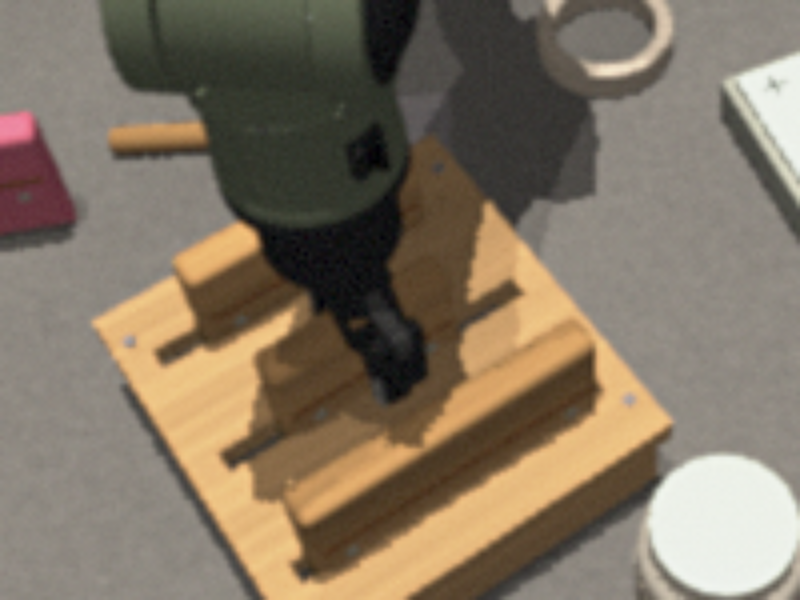

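The fingers straddle the short handle at about (390,370) in the zoomed view, clear of both neighbours. I close the gripper.

>>> carry_out:
  series:
    - [0,0,0,0,0,0,255]
    - [0,0,0,0,0,0,255]
    - [0,0,0,0,0,0,255]
    - [0,0,0,0,0,0,255]
    - [0,0,0,0,0,0,255]
    - [0,0,0,0,0,0,255]
  force: 70

```text
clock: 4.58
position: [0.5697, -0.2449, 0.0983]
tool_rot: [-3.141, 0.001, 1.663]
force: [-2.1, 0.5, 5.1]
grip_width: 0.0252
```

>>> carry_out:
  series:
    - [0,0,-0.01,0,0,0,255]
    - [0,0,-0.025,0,0,0,255]
    - [0,0,-0.045,0,0,0,255]
    - [0,0,-0.07,0,0,0,255]
    - [0,0,-0.09,0,0,0,255]
    - [0,0,-0.1,0,0,0,255]
    - [0,0,-0.1,0,0,0,255]
    - [0,0,-0.1,0,0,0,255]

```text
clock: 5.58
position: [0.5693, -0.2446, 0.1973]
tool_rot: [-3.14, 0.0, 1.663]
force: [-0.8, 0.5, -2.6]
grip_width: 0.0254
```

```bash
python3 - <<'E'
from h import *
from workcell import telemetry,imaging
s=telemetry.observe(); p0=s["position"]; R0=R.from_euler("xyz",s["tool_rot"]); print(s["clock"],p0,s["tool_rot"],s["grip_width"],s["force"])
p,d=imaging.grab_frame("scene"); cv2.imwrite("pics/s3.png",cv2.resize(p[100:300,100:300],None,fx=3,fy=3))
i=imaging.camera_info("scene"); np.savez("scene3.npz",p=p,d=d,K=i["mtx"],T=i["extrinsics"])
p,d=imaging.grab_frame("top");i=imaging.camera_info("top"); np.savez("top3.npz",p=p,d=d,K=i["mtx"],T=i["extrinsics"]); cv2.imwrite("pics/t3.png",cv2.resize(p[110:260,260:410],None,fx=4,fy=4))
E
```

```text
5.575 [ 0.56930096 -0.24460176  0.19731447] [-3.14014398e+00  1.74899131e-04  1.66283152e+00] 0.025414766940232637 [-0.82068314  0.48998127 -2.61225762]
```

View pics/s3.png

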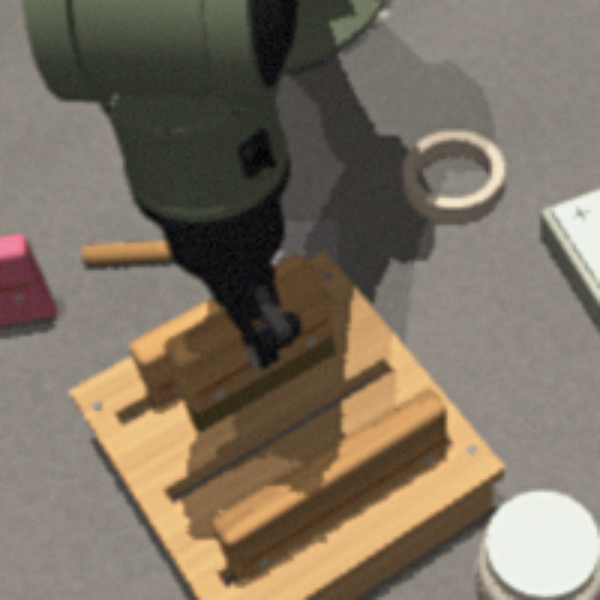

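View pics/t3.png

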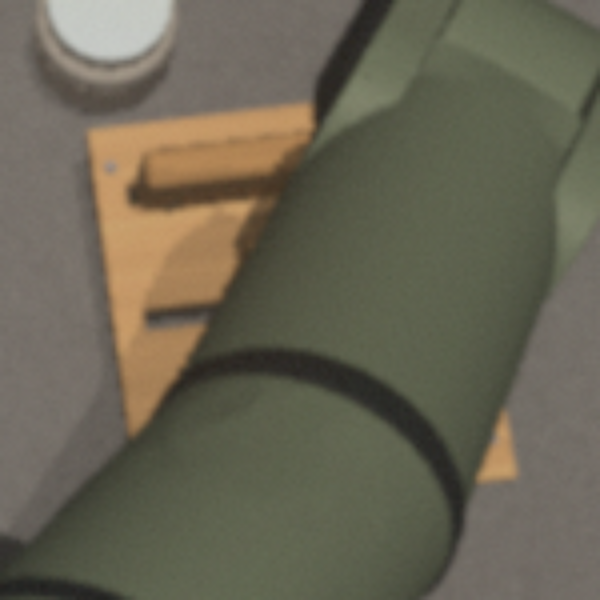

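```bash
cat >> h.py <<'E'
C=np.array([.581,.2205,.042])
def target(h,lean=15,off=.0016,L=.0583,c=C):
    Rt=tool(-5.5,lean); m=Rt.as_matrix()
    return c+[0,0,h+.0045*np.sin(np.radians(lean))]-L*m[:,2]-off*m[:,0],Rt
E
python3 - <<'E'
from h import *
from workcell import telemetry
p,d,K,T=load("scene",3)
X=ray([(166.3,241.3),(210.7,216.3)],K,T,.139); print(X, X.mean(0), np.linalg.norm(X[0]-X[1]))
s=telemetry.observe(); p0=s["position"]; R0=R.from_euler("xyz",s["tool_rot"])
print(rel(p0,R0,(.54,-.02,.25),tool(0)).round(4))
t,Rt=target(.05); print(t)
p1=np.array((.54,-.02,.25)); print(rel(p1,tool(0),t,Rt).round(4), rel(p0,R0,t,Rt).round(4))
E
```

```text
[[ 0.57227779 -0.29651071  0.139     ]
 [ 0.56308355 -0.18146783  0.139     ]] [ 0.56768067 -0.23898927  0.139     ] 0.11540969731448568
[ 2.264e-01 -8.600e-03 -5.280e-02 -1.600e-03  2.000e-04  9.200e-02]
[0.56582696 0.2203536  0.14947816]
[ 0.2404  0.0258  0.1005 -0.2616 -0.0126  0.0954] [ 0.4634  0.0394  0.0476 -0.2627 -0.0243  0.187 ]
```

>>> carry_out:
  series:
    - [0,0,-0.02,0,0,0,255]
    - [0.02,0,-0.045,0,0,0,255]
    - [0.05,-0.002,-0.053,0,0,0.02,255]
    - [0.09,-0.004,-0.053,0,0,0.04,255]
    - [0.13,-0.006,-0.053,0,0,0.06,255]
    - [0.17,-0.008,-0.053,0,0,0.08,255]
    - [0.205,-0.009,-0.053,-0.002,0,0.092,255]
    - [0.226,-0.009,-0.053,-0.002,0,0.092,255]
    - [0.226,-0.009,-0.053,-0.002,0,0.092,255]
    - [0.226,-0.009,-0.053,-0.002,0,0.092,255]

```text
clock: 6.92
position: [0.5398, -0.0212, 0.2507]
tool_rot: [3.14, 0.001, 1.57]
force: [1.4, -0.4, -2.6]
grip_width: 0.0252
```

```bash
python3 - <<'E'
from h import *
from workcell import telemetry
s=telemetry.observe(); p0=s["position"]; R0=R.from_euler("xyz",s["tool_rot"]); print(s["clock"],p0,s["force"],s["qpos"].round(2))
t,Rt=target(.05); print(rel(p0,R0,t,Rt).round(4))
E
```

```text
6.925 [ 0.5398248  -0.02123534  0.25065483] [ 1.35635656 -0.38052764 -2.62525522] [-0.43  0.4   0.48  1.82 -0.22  0.97  0.14]
[ 0.2417  0.0257  0.101  -0.2604 -0.0116  0.095 ]
```

>>> carry_out:
  series:
    - [0.035,0.004,0,-0.04,-0.002,0.014,255]
    - [0.075,0.008,0,-0.08,-0.004,0.028,255]
    - [0.115,0.012,0.01,-0.12,-0.006,0.042,255]
    - [0.155,0.016,0.03,-0.16,-0.007,0.056,255]
    - [0.195,0.02,0.05,-0.2,-0.009,0.07,255]
    - [0.225,0.024,0.075,-0.24,-0.01,0.085,255]
    - [0.242,0.026,0.095,-0.26,-0.012,0.095,255]
    - [0.242,0.026,0.101,-0.26,-0.012,0.095,255]
    - [0.242,0.026,0.101,-0.26,-0.012,0.095,255]
    - [0.242,0.026,0.101,-0.26,-0.012,0.095,255]

```text
clock: 8.18
position: [0.5668, 0.2202, 0.1506]
tool_rot: [2.879, -0.001, 1.474]
force: [0.4, 0.2, -3.0]
grip_width: 0.0254
```

```bash
cat > look.py <<'E'
import sys
from h import *
from workcell import telemetry,imaging
k=sys.argv[1]
s=telemetry.observe(); p0=s["position"]; R0=R.from_euler("xyz",s["tool_rot"]); print(s["clock"],p0,s["force"],s["moment"],s["grip_width"])
for n,(a,b,c,d_) in (("scene",(90,270,250,430)),("top",(110,260,80,240))):
    p,d=imaging.grab_frame(n); i=imaging.camera_info(n); np.savez(f"{n}{k}.npz",p=p,d=d,K=i["mtx"],T=i["extrinsics"])
    cv2.imwrite(f"pics/{n}{k}.png",cv2.resize(p[a:b,c:d_],None,fx=3.3 if n=="scene" else 4,fy=3.3 if n=="scene" else 4,interpolation=cv2.INTER_CUBIC))
F=np.mean([telemetry.observe()["force"] for _ in range(5)],0); print(F)
for h in (.05,.01,.002,0,-.00125): print(h,rel(p0,R0,*target(h)).round(4))
E
python3 look.py 4
```

```text
8.175 [0.56677313 0.22024008 0.15060315] [ 0.44865112  0.20158725 -2.99939295] [-2.10407418e-03  4.04124287e-01  3.33390407e-04] 0.025415691781341204
[-0.60086522 -0.26345411 -3.05707648]
0.05 [ 0.     -0.0012  0.0008  0.0006 -0.0002 -0.0013]
0.01 [-0.     -0.0116  0.0395  0.0006 -0.0002 -0.0013]
0.002 [-0.     -0.0137  0.0472  0.0006 -0.0002 -0.0013]
0 [-0.     -0.0142  0.0491  0.0006 -0.0002 -0.0013]
-0.00125 [-0.     -0.0145  0.0503  0.0006 -0.0002 -0.0013]
```

View pics/scene4.png

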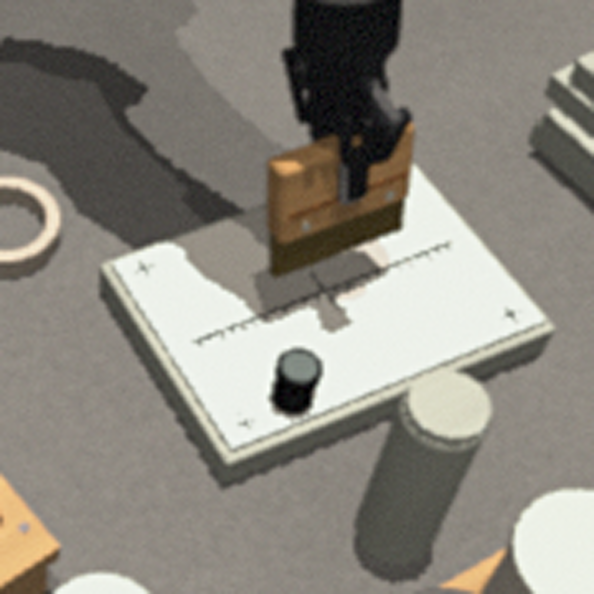

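View pics/top4.png

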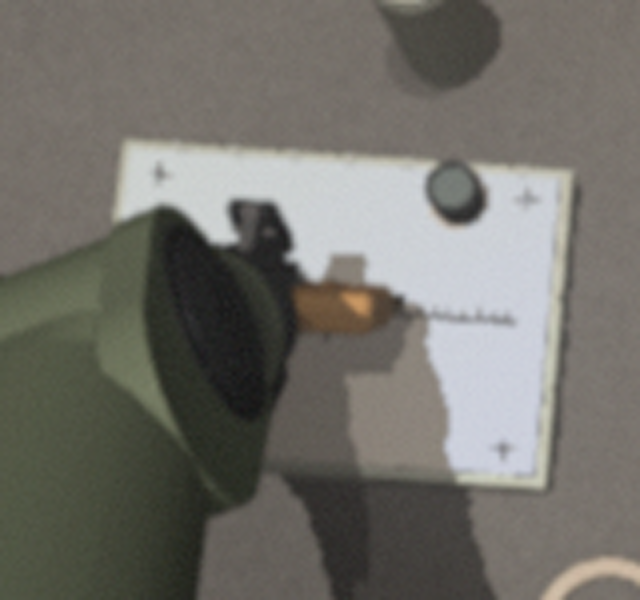

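The squeegee hangs parallel to the line about 50 mm above it, with its blade ends at (272,272) and (403,228) in the scene zoom. The handle leans to the near side. Next I descend to about 6 mm and check.

>>> carry_out:
  series:
    - [0,-0.004,0.01,0,0,-0.001,255]
    - [0,-0.008,0.022,0,0,-0.001,255]
    - [0,-0.011,0.034,0,0,-0.001,255]
    - [0,-0.0125,0.043,0,0,-0.001,255]
    - [0,-0.0125,0.043,0,0,-0.001,255]
    - [0,-0.0125,0.043,0,0,-0.001,255]
    - [0,-0.0125,0.043,0,0,-0.001,255]

```text
clock: 9.15
position: [0.5653, 0.2216, 0.1054]
tool_rot: [2.879, -0.0, 1.476]
force: [-1.2, 0.8, -2.3]
grip_width: 0.0254
```

```bash
python3 look.py 5
```

```text
9.15 [0.56531845 0.22159272 0.1053908 ] [-1.22500327  0.83678982 -2.33935272] [ 0.01554514  0.42578626 -0.03214448] 0.025376982274496356
[-0.0327603   0.27542198 -2.11104842]
0.05 [-0.0012  0.012  -0.0424  0.0004 -0.0006  0.0013]
0.01 [-0.0012  0.0017 -0.0038  0.0004 -0.0006  0.0013]
0.002 [-0.0012 -0.0004  0.0039  0.0004 -0.0006  0.0013]
0 [-0.0012 -0.0009  0.0059  0.0004 -0.0006  0.0013]
-0.00125 [-0.0012 -0.0013  0.0071  0.0004 -0.0006  0.0013]
```

View pics/scene5.png

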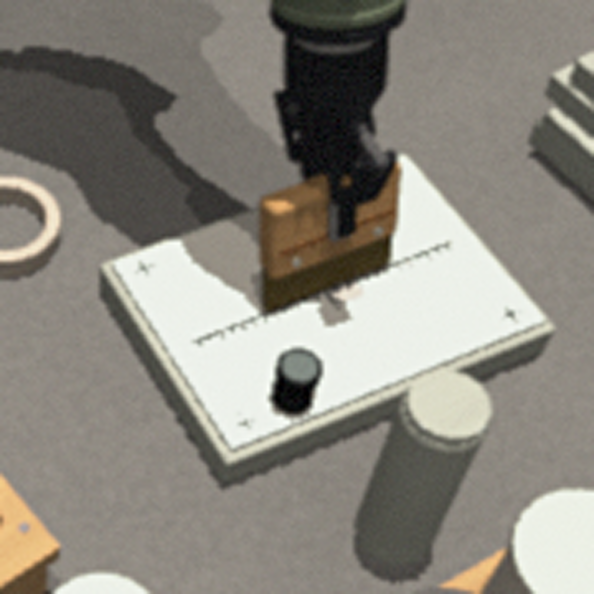

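```bash
python3 - <<'E'
from h import *
p,d,K,T=load("scene",5)
uv=np.array([(250,90)])+(np.array([(265,314),(388,265)])-1.2)/3.3
X=ray(uv,K,T,.042+.0083); print(X,X.mean(0),np.linalg.norm(X[1]-X[0]))
# in line frame, scene-camera centre
a=np.radians(-5.5); ex=np.array([np.cos(a),np.sin(a),0]); ey=np.array([-np.sin(a),np.cos(a),0]); c=np.array([.5813,.2226,.042])
c=ray(np.array([(275,132)])+(np.array([(367,231)])-2)/5,K,T,.042)[0]
print((X-c)@np.c_[ex,ey])
E
```

```text
[[0.57973814 0.16075144 0.0503    ]
 [0.59008633 0.27994733 0.0503    ]] [0.58491223 0.22034938 0.0503    ] 0.11964424864515652
[[ 0.00491934 -0.06165407]
 [ 0.00379546  0.0579849 ]]
```

The blade is on the line: its middle is at x≈0.0 mm and y≈-1.8 mm, measured in the scene camera. I now lower it gently.

>>> carry_out:
  series:
    - [0,-0.0005,0.002,0,0,0,255]
    - [0,-0.001,0.004,0,0,0,255]
    - [0,-0.0013,0.005,0,0,0,255]
    - [0,-0.0013,0.005,0,0,0,255]
    - [0,-0.0013,0.005,0,0,0,255]
    - [0,-0.0013,0.005,0,0,0,255]

```text
clock: 10.0
position: [0.5652, 0.2215, 0.0999]
tool_rot: [2.88, 0.0, 1.476]
force: [0.6, 0.5, -3.4]
grip_width: 0.0257
```

>>> carry_out:
  series:
    - [0,-0.0002,0.001,0,0,0,255]
    - [0,-0.0002,0.001,0,0,0,255]
    - [0,-0.0002,0.001,0,0,0,255]
    - [0,-0.0002,0.001,0,0,0,255]

```text
clock: 10.5
position: [0.5653, 0.2215, 0.0989]
tool_rot: [2.88, 0.0, 1.476]
force: [0.5, -0.2, -0.1]
grip_width: 0.0253
```

>>> carry_out:
  series:
    - [0,0,0,0,0,0,255]
    - [0,0,0,0,0,0,255]

```text
clock: 10.75
position: [0.5654, 0.2215, 0.0989]
tool_rot: [2.88, 0.0, 1.476]
force: [0.5, -0.2, 0.5]
grip_width: 0.0254
```

>>> carry_out:
  series:
    - [0,-0.0001,0.0005,0,0,0,255]
    - [0,-0.0001,0.0005,0,0,0,255]
    - [0,-0.0001,0.0005,0,0,0,255]

```text
clock: 11.12
position: [0.5654, 0.2215, 0.0984]
tool_rot: [2.88, 0.0, 1.476]
force: [0.7, -0.0, 2.7]
grip_width: 0.0252
```

>>> carry_out:
  series:
    - [0,0,0,0,0,0,255]
    - [0,0,0,0,0,0,255]

```text
clock: 11.38
position: [0.5654, 0.2214, 0.0984]
tool_rot: [2.88, 0.0, 1.476]
force: [2.0, -0.8, 2.5]
grip_width: 0.0252
```

```bash
python3 look.py 6; python3 look.py 7
```

```text
11.375 [0.56538106 0.22144634 0.09835791] [ 1.98851001 -0.77228945  2.47917034] [-0.12303717 -0.38830976 -0.00955817] 0.025235526803016894
[ 1.63780375 -0.92616065  2.36365028]
0.05 [-0.0011  0.0138 -0.0492  0.0002 -0.0002  0.0014]
0.01 [-0.001   0.0034 -0.0106  0.0002 -0.0002  0.0014]
0.002 [-0.001   0.0013 -0.0029  0.0002 -0.0002  0.0014]
0 [-0.001   0.0008 -0.0009  0.0002 -0.0002  0.0014]
-0.00125 [-0.001   0.0005  0.0003  0.0002 -0.0002  0.0014]
11.475 [0.56538712 0.2214695  0.09837595] [ 1.63780375 -0.92616065  2.36365028] [-0.08539169 -0.40413611 -0.01007566] 0.0254398032014746
[ 1.22886421 -0.18249615  2.90155498]
0.05 [-0.0011  0.0138 -0.0492  0.0002 -0.0003  0.0013]
0.01 [-0.0011  0.0034 -0.0106  0.0002 -0.0003  0.0013]
0.002 [-0.0011  0.0013 -0.0029  0.0002 -0.0003  0.0013]
0 [-0.0011  0.0008 -0.0009  0.0002 -0.0003  0.0013]
-0.00125 [-0.0011  0.0005  0.0003  0.0002 -0.0003  0.0013]
```

View pics/scene7.png

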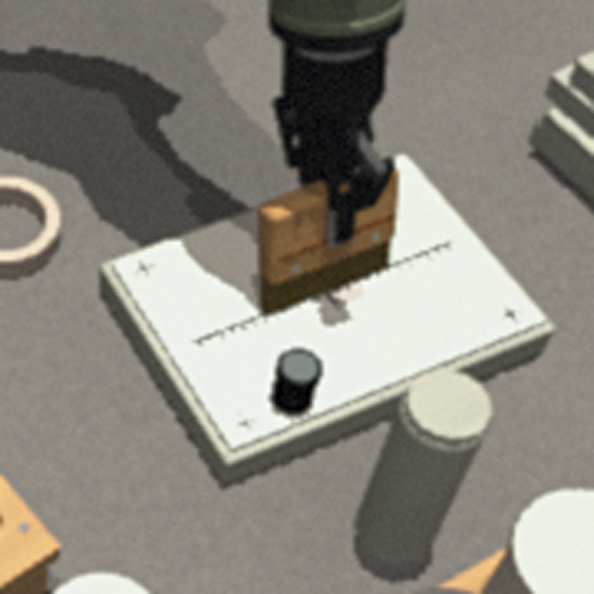

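```bash
python3 - <<'E'
from h import *
a=load("scene",5)[0][150:200,318:378]; b=load("scene",7)[0][150:200,318:378]
cv2.imwrite("pics/cmp.png",np.hstack([cv2.resize(x,None,fx=6.5,fy=9,interpolation=cv2.INTER_CUBIC) for x in (a,b)]))
E
```

```text
(no output)
```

View pics/cmp.png

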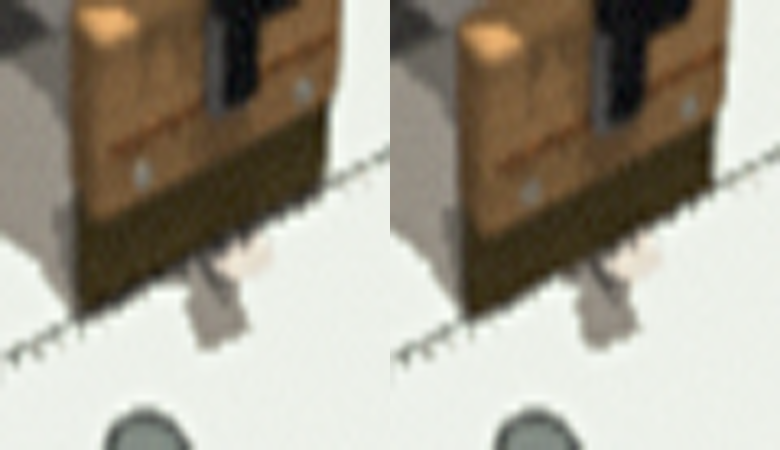

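```bash
python3 - <<'E'
from workcell import telemetry,ticket
s=telemetry.observe(); print(s["clock"],s["position"],s["force"],s["grip_width"],abs(s["qd"]).max())
print(ticket.job_done())
E
```

```text
11.575 [0.56536504 0.22147127 0.0983531 ] [ 1.22886421 -0.18249615  2.90155498] 0.02553417932233975 0.002646548234347165
the job is handed in; nothing more can be done
None
```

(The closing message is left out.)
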